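# Zero the gap tester: gauge blade in its slot, recessed button held down with a punch

### The arm

A 6-joint arm with a two-finger parallel gripper is mounted at the origin on a cart in front of the work surface, level with it; the furniture and walls round the work are solid. World frame = base frame: x ahead of the robot, y to its left, z up, the work surface at z = 0. Lengths are in m, angles in degrees, forces in N, time in s.
With the tool pointing down it reaches from about 0.275 to 0.775 m from the base axis. Payload 14.6 kg.
Tool frame: the origin (TCP) lies between the finger pads; the fingertips stand 11 mm ahead of it and the grasp point (between the pads) lies 8 mm behind it; x points along the fingers, y is the direction in which the jaws open and shut, and the axes are right-handed (so a half turn about x gives the same grasp; the last joint's range is limited). The gripper opens to 85 mm and grips with 20 to 120 N. Pads are 22 mm wide; open, the fingers measure 114 mm over their backs; the gripper's body (76 mm by 85 mm) begins 54 mm behind the grasp point. The pads swing forward as they close: fully open they stand 13 mm farther back than shut.
Start: joints at [-8.898, 15.075, -2.767, 72.158, 0, 81.102], TCP at [0.525, -0, 0.242] pointing down, gripper open.
Joint ranges: [-151.79, 151.79], [-50.71, 97.33], [-67.44, 78.34], [-121.81, 120.89], [-77.56, 73.72], [-180, 180]. Speed limits (degrees/s): [108.29, 108.29, 147.25, 159.86, 180, 180].

### API

Orientations are given as a 3x3 rotation matrix whose columns are the frame's x, y, z axes.
In Python, from station import r, grab_frame, models gives the robot as it stands.
- The arm moves only by the tool send_rows, never from a script. Its argument "rows" is a list of rows, each an object with "grip": the finger opening in cm, from 0 to 8.54; "slide": the shift along the world's x, y, z in cm, a list of three; "roll": the turn about the world's z in rad. In form: [{"grip": grip, "slide": [tx, ty, tz], "roll": roll}, ...]. A call has 1 to 8 rows; each row is the pose to reach, as a shift and turn from the pose measured when the call began; what a row does not reach only later rows make up. A row lasts 1/10 s, in which the tool goes at most 50 mm and 8.59 degrees, less where a joint would pass 70% of its speed; a pose out of reach is approached as far as the arm can. A call with a gripper value outside its range is refused whole. The fingers move at their own pace and stop on an object; "squeeze" is the grip in N (left out, the last holds). Time passes only in rows, so rows that repeat a pose let the fingers close. It gives the time, the measured TCP pose, the force and the opening at its end, in the units of the state.
- r.sense(): the state, without advancing time (a new reading comes with each control period).
- grab_frame(name): name is "scene" or "side" or "wrist"; returns a dict with "frame" (480x640x3 uint8, red, green, blue), "vfov" (degrees; the focal length in pixels is half the picture's height over the tangent of half this angle, whatever the lens; pixels are square), "cx", "cy" (the principal point, pixels), "R" (3x3) and "t" (3): a world point X has camera coordinates R X + t. Camera axes: x right, y down, z forward; pixel columns grow to the right and rows downward; lengths in m; the calibration is good to about 2 mm. A picture is of the moment at which its call begins. There is no depth.
- r.job_done(): hands the job in, once; it reports no verdict.
Trained networks look in the newest picture that a camera, given by its name, has taken for a name from the list of things; names that differ only in an ending like _2 or _b are one class to them, and where a whole thing is asked for, a point or a joint stands for the part that bears it (a point fixed in the world has none). Each returns a list of dicts, best first, with "p" (0 to 1); they miss things now and then, are a little off and sometimes report something else, mostly with a low value. They report only what shows in the picture. A call takes as long as a camera call. They do not tell look-alikes from the thing itself.
- models.look_for(camera, name): "location" ([column, row] as shares, 0 to 1, of the picture: columns of its width, rows of its height, amid what is visible of it).
- models.outline_of(camera, name): "region" (480x640 bool, what is visible of it) and "location" ([column, row] as shares, 0 to 1, of the picture: columns of its width, rows of its height, amid what is visible of it).
The state is a dict: "time": time; "joint_positions": joint angles; "joint_vel": joint speeds; "joint_efforts": joint torques, N m; "eef_pos": TCP position; "eef_rot": TCP orientation; "force": force on the tool from outside, world axes, zero at the start; "moment": the same for the moment, N m; "finger_gap": finger opening in m.
Only numpy, scipy, OpenCV 4.12 (cv2) and the standard library are available. Lean on these libraries where they do the work, as an engineer would, in place of code of your own. Each camera call takes 0.05 s, during which the arm holds its last target. There are 200 camera calls.

### The job

Zero the gap tester: take the gauge from its holder, push its blade down into the tester's slot until the grip's shoulder sits fully home on the top plate, and let go of it. Only then take the drift punch from its holder, reach its lower end through the round hole in the tester's top and press the recessed button fully down, not touching the tester with the fingers. Finish while still gripping the punch and holding the button down with it; leave the bearing, spark plug and grease tin where they are.

Things in the scene. Friction and masses are not known exactly. Their poses are not given: they have to be found in the camera images.
- tester: gap tester, a fixed grey box with an aluminium top plate and a small dark display, 90 mm (x) x 130 mm (y) x 56 mm high on a 98 x 138 mm foot plate; origin: centre of its underside, z up; its top face is at z = 56 mm. It turns up to 0.35 rad from square and its place varies. In its own frame the slot is at y = +35 mm, the round hole at y = -35 mm, both at x = 0; the display (1.6 mm proud) lies between them.
- slot_mouth (a point): centre of the slot's mouth on the tester's top face; axes as the tester's. The slot is 30 mm long along the tester's x, 8 mm wide along its y and 50 mm deep, open upward, with a small chamfer.
- hole_mouth (a point): centre of the round hole's mouth on the tester's top face. The hole is 20 mm in diameter, vertical; the white button, 17 mm in diameter, lies 30 mm below the face in it, too deep for fingers.
- button_top (a point): centre of the recessed button's top face, 30 mm below hole_mouth when free, up to 36 mm when pressed down.
- zero_button (a joint): the button's travel, m: 0 free, 0.006 fully down. It springs back by itself: it starts to move at 2.5 N and is fully down, on its rigid stop, at 5 N.
- gauge_holder: fixed grey block, 50 x 50 mm (foot 56 x 56), 50 mm high, with an upright slot 27 mm (its x) by 6.5 mm (its y) in which the gauge stands at the start; origin: centre of its underside, z up. It and the punch holder may stand in either of two places.
- gauge: the loose gauge, about 80 g: a black grip 40 mm (x) x 14 mm (y) x 45 mm high (z = 0 to 45 mm) with a flat steel blade 24 mm (x) x 4 mm (y) below it, reaching to z = -40 mm. Origin: centre of the grip's underside (the shoulder), z up. At the start the shoulder rests on the holder's top, 50 mm over the bench. Grip it across the 14 mm (its y). Either way round fits the slot: gauge x along tester x.
- blade_tip (a point): centre of the blade's lower end, 40 mm below the gauge's origin.
- punch_holder: fixed grey block, 50 x 50 mm (foot 56 x 56), 50 mm high, with an upright hole 11.6 mm in diameter in which the drift punch stands at the start, its lower end 6 mm over the bench; origin: centre of its underside, z up.
- punch: the loose drift punch, a round steel bar 10 mm in diameter, 158 mm long, about 0.12 kg, standing upright in its holder: 44 mm of it in the block, 114 mm above. Its own y axis runs along the bar and points up at the start; origin half way along, on the bar's surface (5 mm off its axis): use the points.
- punch_tip (a point): centre of the punch's lower end face, on its axis: the end that presses the button.
- punch_top (a point): centre of the punch's upper end face, on its axis, 158 mm from punch_tip.
- bearing: bystander: ball bearing, 62 mm across, 16 mm high, lying on the bench; origin: centre of its underside.
- spark_plug: bystander: spark plug, 70 mm long, 26 mm wide, lying on the bench; origin: centre of its underside.
- grease_tin: bystander: small round tin, 49 mm in diameter, 54 mm high, standing on the bench; origin: centre of its underside.
Things that resemble listed ones, but are neither listed nor needed, are in the scene too. What is meant by the gauge is not pink or yellow, and is the larger of those in its own colour.

How it is judged (in metres and radians):
On the way, in this order (a step that is already met when the one before it is completed fails the run):
1. the gauge's blade is fully home in the tester's slot and let go, the button not pressed (z of gauge in the frame of tester between 0.053 and 0.0585 m and horizontal distance between gauge and slot_mouth below 0.005 m and angle between gauge's own z axis and vertical below 0.08 rad and contact force between the fingers and gauge below 0.1 N and value of joint zero_button below 0.002 m), for 0.2 s.
2. the gripped punch, through the round hole, holds the button down (value of joint zero_button above 0.0045 m and horizontal distance between punch_tip and hole_mouth below 0.007 m and z of punch_tip in the frame of tester below 0.0245 m and contact force between punch and tester above 1.5 N and contact force between the fingers and punch above 2 N and contact force between the fingers and tester below 0.3 N), for 0.2 s.
At the end, for the whole second after the job is handed in: Gauge let go in the slot: shoulder within 2.5 mm of the top face, 5 mm of the slot centre, 0.08 rad of upright. Button at least 4.5 of 6 mm down under the punch tip (within 7 mm of the hole axis, over 31.5 mm deep, over 1.5 N); fingers grip the punch (over 2 N), not touching the tester (all of step 2 and z of gauge in the frame of tester between 0.053 and 0.0585 m and horizontal distance between gauge and slot_mouth below 0.005 m and angle between gauge's own z axis and vertical below 0.08 rad and contact force between the fingers and gauge below 0.1 N); the arm keeps its last pose, push and grip.
It fails at once if the button is pressed while the gauge is not home in the slot (value of joint zero_button above 0.003 m and not (z of gauge in the frame of tester between 0.053 and 0.0585 m and horizontal distance between gauge and slot_mouth below 0.005 m and angle between gauge's own z axis and vertical below 0.08 rad)).
It fails at once if a bystander (bearing, spark plug, grease tin) is shifted by more than 30 mm (distance of any of bearing, spark_plug, grease_tin from where it was at the start of the episode above 0.03 m).
It also fails if it takes over 48 s, if anything falls off the work surface, if the arm or the gripper's body presses on something with over 40 N, if the wrist force passes 120 N, or if a joint passes its speed limit or range.

## Working session

There is one attempt and no reset: what is moved stays moved. The work goes in short steps, Python scripts to look and compute and a tool call to move; the robot and the scene stay as the last step left them, time stands still between calls to the robot, and variables do not carry over. Pictures are saved under pics/ and viewed, on a budget of 10 in all, crops included, one or two more only if the job needs it, and the job is handed in when it is done.

Besides the shell and the picture viewer there is one more tool, called as name(argument=value, ...) on one line, values as JSON. send_rows: Moves the arm, as the interface text tells. Its arguments: {"type":"object","properties":{"rows":{"type":"array","items":{"type":"object","properties":{"grip":{"type":"number"},"slide":{"type":"array","items":{"type":"number"}},"roll":{"type":"number"}}}},"squeeze":{"type":"number"}},"required":["rows"]}

```bash
mkdir -p pics; cat > h.py <<'E'
import numpy as np, cv2
from station import r, grab_frame, models
def K(g):
    f=240/np.tan(np.radians(g["vfov"])/2); return f
def proj(g,X):
    c=np.array(g["R"])@np.array(X,float)+np.array(g["t"]); f=K(g)
    return np.array([g["cx"]+f*c[0]/c[2], g["cy"]+f*c[1]/c[2]])
def ray(g,px):
    R=np.array(g["R"]);f=K(g)
    d=R.T@np.array([(px[0]-g["cx"])/f,(px[1]-g["cy"])/f,1]); return -R.T@np.array(g["t"]),d
def atz(g,px,z):
    o,d=ray(g,px); return o+d*(z-o[2])/d[2]
def save(n,im): cv2.imwrite("pics/"+n,cv2.cvtColor(im,cv2.COLOR_RGB2BGR))
E
python3 - <<'E'
from h import *
G={n:grab_frame(n) for n in ("scene","side","wrist")}
for n in ("scene","side"): save(n+"1.png",G[n]["frame"])
for n,g in G.items():
    print(n,np.round(-np.array(g["R"]).T@np.array(g["t"]),3),g["vfov"])
    for k in ("tester","gauge","punch","gauge_holder","punch_holder","hole_mouth","slot_mouth","bearing","spark_plug","grease_tin"):
        try: print(k,[(np.round(np.array(d["location"])*[640,480]).tolist(),round(d["p"],2)) for d in models.look_for(n,k)])
        except Exception as e: print(k,e)
print(r.sense()["time"])
E
```

```text
scene [0.217 1.044 0.497] 52.584866484102854
tester [([357.0, 246.0], 0.78)]
gauge [([348.0, 317.0], 0.91), ([372.0, 275.0], 0.85), ([316.0, 263.0], 0.61), ([415.0, 266.0], 0.59)]
punch [([279.0, 244.0], 0.8), ([252.0, 321.0], 0.22)]
gauge_holder [([371.0, 300.0], 0.84)]
punch_holder [([281.0, 292.0], 0.89)]
hole_mouth [([352.0, 247.0], 0.83)]
slot_mouth [([356.0, 244.0], 0.89)]
bearing [([341.0, 370.0], 0.83)]
spark_plug []
grease_tin [([252.0, 321.0], 0.85)]
side [0.399 1.152 0.654] 50.40090945626114
tester [([337.0, 235.0], 0.98)]
gauge [([369.0, 262.0], 0.82), ([311.0, 254.0], 0.64), ([362.0, 304.0], 0.56), ([396.0, 248.0], 0.56)]
punch [([286.0, 251.0], 0.56)]
gauge_holder [([370.0, 286.0], 0.94)]
punch_holder [([289.0, 286.0], 0.94), ([254.0, 265.0], 0.29)]
hole_mouth [([338.0, 235.0], 0.57)]
slot_mouth [([335.0, 232.0], 0.82)]
bearing [([369.0, 354.0], 0.89)]
spark_plug [([255.0, 261.0], 0.64)]
grease_tin [([369.0, 286.0], 0.66), ([278.0, 326.0], 0.64)]
wrist [0.524 0.079 0.373] 58.39697987928054
tester [([310.0, 30.0], 0.73)]
gauge []
punch []
gauge_holder []
punch_holder []
hole_mouth [([314.0, 29.0], 0.76)]
slot_mouth [([313.0, 28.0], 0.57)]
bearing []
spark_plug []
grease_tin []
1.65
```

View pics/scene1.png

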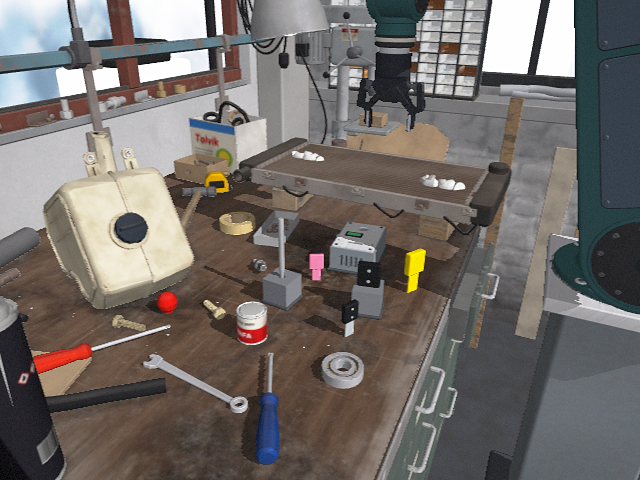

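View pics/side1.png

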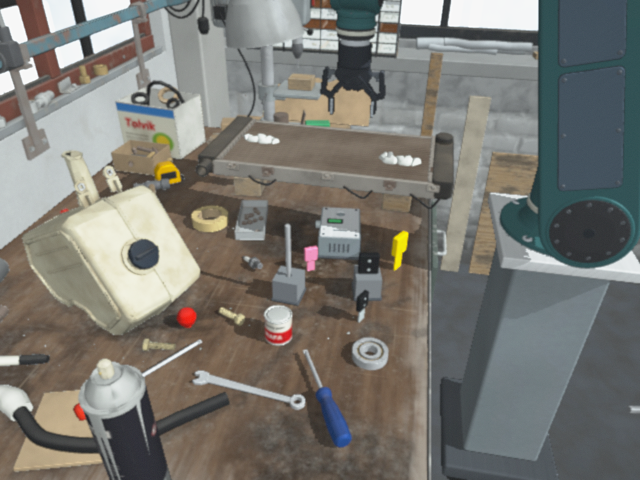

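Gauge candidates in the scene view are black in the holder (370,275), black on the bench (348,317), pink (316,263) and yellow (415,262). The one in the holder is not pink or yellow, is the larger of the two black ones, and stands in the gauge holder. I'll confirm this in a crop and measure.

```bash
python3 - <<'E'
from h import *
g=grab_frame("scene"); s=grab_frame("side"); w=grab_frame("wrist")
a=cv2.resize(g["frame"][200:400,230:440],None,fx=3.6,fy=2.9) if 0 else cv2.resize(g["frame"][210:350,245:435],(760,560),interpolation=cv2.INTER_CUBIC)
save("crop1.png",a)
print("wrist axis",np.round(np.array(w["R"]),2).tolist(), "TCP pix",proj(w,r.sense()["eef_pos"]))
def tri(p,q):
    (o1,d1),(o2,d2)=ray(g,p),ray(s,q)
    A=np.stack([d1,-d2],1);l=np.linalg.lstsq(A,o2-o1,rcond=None)[0]
    return (o1+d1*l[0]+o2+d2*l[1])/2, np.linalg.norm(o1+d1*l[0]-o2-d2*l[1])
for n,gg,z,px in (("punchtop s",g,.164,(281,219)),("punchtop side",s,.164,(288,225)),("gauge top s",g,.095,(369,263)),("gauge top side",s,.095,(369,256)),
 ("tester s",g,.056,(358,238)),("tester side",s,.056,(340,222)),("tin s",g,.054,(252,308)),("tin side",s,.054,(278,313)),("bearing s",g,.016,(343,365)),("bearing side",s,.016,(370,350)),
 ("smallblack",s,.0,(362,319)),("pink",s,0,(311,269)),("yellow",s,0,(397,268)),("plug",s,0,(253,262)),("plug2",s,0,(232,316))):
    print(n,np.round(atz(gg,px,z),3))
E
```

```text
wrist axis [[1.0, 0.0, -0.0], [0.0, -0.95, 0.31], [0.0, -0.31, -0.95]] TCP pix [315.95699723 332.6944442 ]
punchtop s [0.584 0.387 0.164]
punchtop side [0.589 0.383 0.164]
gauge top s [0.437 0.347 0.095]
gauge top side [0.439 0.352 0.095]
tester s [0.514 0.189 0.056]
tester side [0.52  0.177 0.056]
tin s [0.579 0.498 0.054]
tin side [0.582 0.499 0.054]
bearing s [0.413 0.518 0.016]
bearing side [0.416 0.518 0.016]
smallblack [0.439 0.425 0.   ]
pink [0.564 0.29  0.   ]
yellow [0.382 0.249 0.   ]
plug [0.692 0.29  0.   ]
plug2 [0.681 0.465 0.   ]
```

View pics/crop1.png

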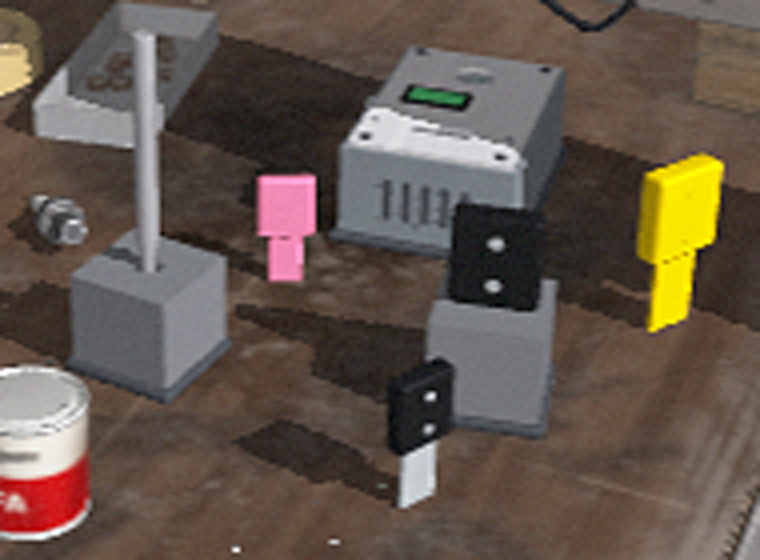

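The crop confirms it: the large black gauge in the gauge holder (crop 497,258) is clearly larger than the black one on the bench (crop 420,405). Next I move the wrist camera over.

send_rows(rows=[{"grip": 8.5, "slide": [-1, 5, 1], "roll": 0}, {"grip": 8.5, "slide": [-2, 10, 2], "roll": 0}, {"grip": 8.5, "slide": [-3, 15, 2], "roll": 0}, {"grip": 8.5, "slide": [-4, 20, 2], "roll": 0}, {"grip": 8.5, "slide": [-5, 25, 2], "roll": 0}, {"grip": 8.5, "slide": [-6.5, 30, 2], "roll": 0}, {"grip": 8.5, "slide": [-6.5, 32, 2], "roll": 0}, {"grip": 8.5, "slide": [-6.5, 32, 2], "roll": 0}])

```text
time: 2.6
eef_pos: [0.4591, 0.3231, 0.2619]
eef_rot: [[-0.0, 1.0, 0.004], [0.0, 0.004, -1.0], [-1.0, -0.0, -0.0]]
force: [-0.4, -0.5, 0.1]
finger_gap: 0.0851
```

```bash
python3 - <<'E'
from h import *
w=grab_frame("wrist"); save("w1.png",w["frame"]); s=r.sense()
print(s["time"],s["eef_pos"],np.round(s["eef_rot"],3).tolist(),np.round(s["joint_positions"],1))
for k in ("tester","gauge","punch","gauge_holder","punch_holder","hole_mouth","slot_mouth","punch_top"):
    print(k,[(np.round(np.array(d["location"])*[640,480]).tolist(),round(d["p"],2)) for d in models.look_for("wrist",k)])
E
```

```text
2.65 [0.45948924 0.32146392 0.26195958] [[-0.0, 1.0, 0.003], [-0.0, 0.003, -1.0], [-1.0, -0.0, 0.0]] [ 26.7  18.4   5.1  76.7   0.  116.5]
tester [([375.0, 339.0], 0.89), ([561.0, 206.0], 0.53)]
gauge [([224.0, 284.0], 0.96), ([290.0, 57.0], 0.86), ([434.0, 229.0], 0.69)]
punch [([531.0, 126.0], 0.93)]
gauge_holder [([291.0, 154.0], 0.65)]
punch_holder [([470.0, 113.0], 0.8)]
hole_mouth [([381.0, 338.0], 0.7)]
slot_mouth [([380.0, 339.0], 0.62)]
punch_top [([530.0, 128.0], 0.79)]
```

View pics/w1.png

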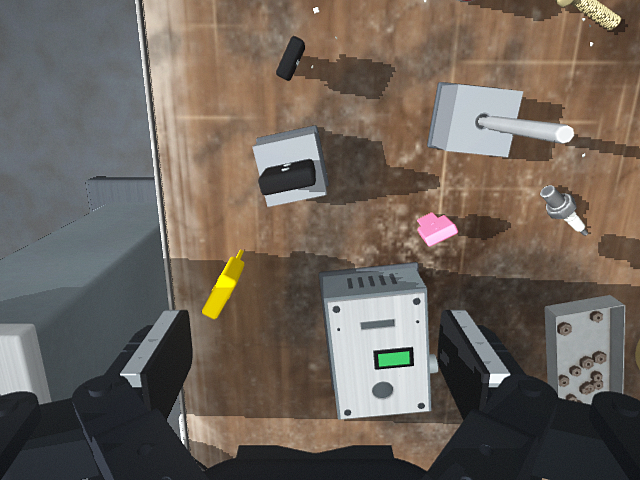

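The view shows the tester's slot at (378,325), its hole at (383,390), the gauge at (287,177) in its holder, and the punch top at (565,134) with its base at (482,121). Now to turn these into positions.

```bash
python3 - <<'E'
from h import *
im=cv2.cvtColor(cv2.imread("pics/w1.png"),cv2.COLOR_BGR2RGB)
w=grab_frame("wrist")
gray=cv2.cvtColor(im,cv2.COLOR_RGB2GRAY)
def blob(x0,y0,x1,y1,lo,hi,zs,n):
    m=((gray[y0:y1,x0:x1]<hi)&(gray[y0:y1,x0:x1]>=lo)).astype(np.uint8)
    k,l,st,c=cv2.connectedComponentsWithStats(m); i=1+np.argmax(st[1:,4])
    pts=np.argwhere(l==i)[:,::-1].astype(np.float32)+[x0,y0]
    R=cv2.minAreaRect(pts.astype(np.float32)); print(n,R,st[i,4],c[i]+[x0,y0])
    for z in zs: print("  world z",z,np.round(atz(w,R[0],z),4)); 
    P=np.array([atz(w,p,zs[0])[:2] for p in cv2.boxPoints(R)]); print("  box",np.round(P,4).tolist())
    return R
blob(355,315,402,335,0,165,[.056],"slot")
blob(365,375,402,402,0,150,[.056],"hole")
blob(250,150,325,200,0,60,[.095],"gauge")
g=lambda p,z:np.round(atz(w,p,z)[:2],4)
print("tester corners",[g(p,.056).tolist() for p in((327,300),(424,292),(429,410),(342,417))])
print("holder corners",[g(p,.05).tolist() for p in((253,137),(317,126),(326,195),(266,206))])
print("pholder corners",[g(p,.05).tolist() for p in((444,84),(522,92),(508,156),(432,147))])
print("punch base",g((482,121),.05),"top",g((565,134),.164))
save("c2.png",np.vstack([cv2.resize(im[285:425,310:440],(390,420),interpolation=cv2.INTER_CUBIC),]) if 0 else np.hstack([cv2.resize(im[285:425,310:440],(390,420),interpolation=cv2.INTER_CUBIC),cv2.resize(im[120:215,245:335],(398,420),interpolation=cv2.INTER_CUBIC)]))
E
```

```text
slot ((377.3292541503906, 323.9634094238281), (7.730207920074463, 34.2337760925293), 83.6598129272461) 266 [377.36842105 323.9887218 ]
  world z 0.056 [0.5153 0.2041 0.056 ]
  box [[0.4998, 0.2061], [0.5297, 0.2098], [0.5309, 0.2022], [0.5008, 0.1984]]
hole ((382.0, 390.0), (16.0, 20.0), 90.0) 285 [382.29824561 389.78947368]
  world z 0.056 [0.5228 0.1345 0.056 ]
  box [[0.5131, 0.1434], [0.5317, 0.1434], [0.5327, 0.1255], [0.5139, 0.1255]]
gauge ((286.7884826660156, 176.94232177734375), (26.475679397583008, 57.26591110229492), 78.69007110595703) 1378 [287.45500726 177.31857765]
  world z 0.095 [0.4403 0.3427 0.095 ]
  box [[0.419, 0.3478], [0.4581, 0.3556], [0.4618, 0.3374], [0.4219, 0.3293]]
tester corners [[0.4706, 0.2276], [0.5542, 0.2353], [0.5686, 0.1119], [0.4861, 0.1037]]
holder corners [[0.4115, 0.3659], [0.4616, 0.3743], [0.4691, 0.3195], [0.4197, 0.3102]]
pholder corners [[0.5575, 0.4052], [0.6173, 0.3995], [0.6134, 0.3512], [0.5524, 0.3582]]
punch base [0.5895 0.3781] top [0.5905 0.3781]
```

View pics/c2.png

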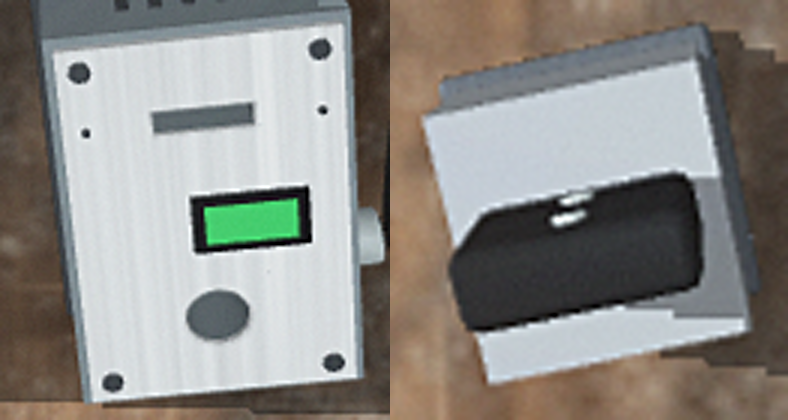

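send_rows(rows=[{"grip": 8.5, "slide": [-1, 1, -1], "roll": 0.15}, {"grip": 8.5, "slide": [-2, 1.8, -2], "roll": 0.3}, {"grip": 8.5, "slide": [-2, 1.8, -3], "roll": 0.45}, {"grip": 8.5, "slide": [-2, 1.8, -4], "roll": 0.6}, {"grip": 8.5, "slide": [-2, 1.8, -5], "roll": 0.75}, {"grip": 8.5, "slide": [-2, 1.8, -6], "roll": 0.9}, {"grip": 8.5, "slide": [-2, 1.8, -7], "roll": 1.05}, {"grip": 8.5, "slide": [-2, 1.8, -8], "roll": 1.2}])

```text
time: 3.9
eef_pos: [0.4403, 0.3372, 0.1821]
eef_rot: [[0.0, 0.358, 0.934], [0.0, 0.934, -0.358], [-1.0, 0.0, -0.0]]
force: [-0.3, -1.0, -0.1]
finger_gap: 0.0849
```

send_rows(rows=[{"grip": 8.5, "slide": [0, 0, 0], "roll": 0.15}, {"grip": 8.5, "slide": [0, 0, 0], "roll": 0.3}, {"grip": 8.5, "slide": [0, 0, 0], "roll": 0.45}, {"grip": 8.5, "slide": [0, 0, 0], "roll": 0.58}, {"grip": 8.5, "slide": [0, 0, 0], "roll": 0.58}, {"grip": 8.5, "slide": [0, 0, 0], "roll": 0.58}])

```text
time: 4.5
eef_pos: [0.4404, 0.3371, 0.1821]
eef_rot: [[0.0, -0.208, 0.978], [0.0, 0.978, 0.208], [-1.0, 0.0, 0.0]]
force: [0.3, 0.4, -0.6]
finger_gap: 0.085
```

```bash
python3 - <<'E'
from h import *
w=grab_frame("wrist"); save("w2.png",w["frame"]); s=r.sense()
R=np.array(s["eef_rot"]);p=np.array(s["eef_pos"])
print(s["time"],p,R.round(3).tolist(),"yaw tool y",np.degrees(np.arctan2(R[1,1],R[0,1])))
for z in (.095,.05): print(z,"centre .4405,.339 ->",proj(w,(.4405,.339,z)))
E
```

```text
4.55 [0.44039391 0.33711112 0.18208772] [[0.0, -0.208, 0.978], [0.0, 0.978, 0.208], [-1.0, 0.0, 0.0]] yaw tool y 102.03089571045855
0.095 centre .4405,.339 -> [316.66053365 248.06612369]
0.05 centre .4405,.339 -> [316.43909802 224.13934852]
```

View pics/w2.png

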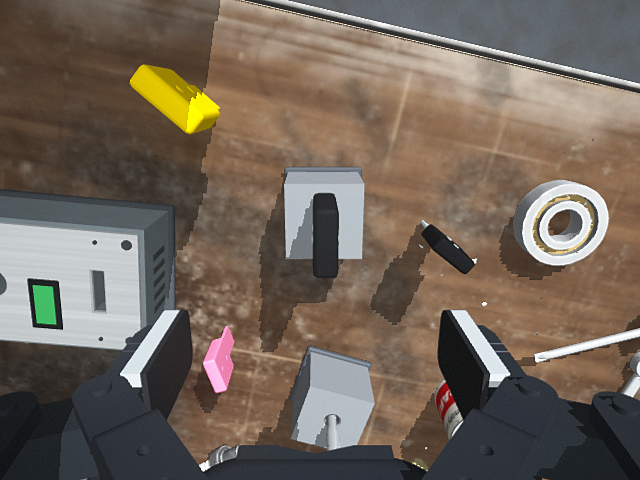

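The gauge is between the jaws' sides. Its top face is about (326,237) and the holder top centre about (324.5,218). Its edges run straight up in the picture, so the yaw is right.

```bash
python3 - <<'E'
from h import *
w=grab_frame("wrist"); s=r.sense(); p=np.array(s["eef_pos"])
im=w["frame"]; gr=cv2.cvtColor(im,cv2.COLOR_RGB2GRAY)
m=(gr[170:290,280:370]<45).astype(np.uint8);k,l,st,c=cv2.connectedComponentsWithStats(m);i=1+np.argmax(st[1:,4])
pts=(np.argwhere(l==i)[:,::-1]+[280,170]).astype(np.float32);print(cv2.minAreaRect(pts),st[i])
for px,z in (((326,237.5),.095),((324.5,218),.05),((325.5,198),.095),((325.5,277),.095)): print(px,z,atz(w,px,z).round(4))
sl=atz(w,(98.5,291),.056); print("slot",sl, atz(w,(100.5,270.5),.056),atz(w,(96.5,312),.056))
print("phole base",atz(w,(333,418),.05))
E
```

```text
((325.5, 235.5), (83.0, 25.0), 90.0) [  33   24   26   84 1066]
(326, 237.5) 0.095 [0.4336 0.3426 0.095 ]
(324.5, 218) 0.05 [0.4354 0.3432 0.05  ]
(325.5, 198) 0.095 [0.4125 0.3377 0.095 ]
(325.5, 277) 0.095 [0.456  0.3474 0.095 ]
slot [0.51365567 0.20833592 0.056     ] [0.49868663 0.20871901 0.056     ] [0.52948499 0.20796252 0.056     ]
phole base [0.58524389 0.38293673 0.05      ]
```

Two views at different yaws disagree by about 5 mm. A constant sideways camera bias of about 4 mm explains it: gauge ≈ (0.436, 0.339), slot ≈ (0.5125, 0.204). Now I descend and grip.

send_rows(rows=[{"grip": 8.5, "slide": [-0.4, 0.2, -4], "roll": 0}, {"grip": 8.5, "slide": [-0.4, 0.2, -8], "roll": 0}, {"grip": 8.5, "slide": [-0.4, 0.2, -11], "roll": 0}, {"grip": 8.5, "slide": [-0.4, 0.2, -11], "roll": 0}, {"grip": 4, "slide": [-0.4, 0.2, -11], "roll": 0}, {"grip": 2.5, "slide": [-0.4, 0.2, -11], "roll": 0}, {"grip": 2.2, "slide": [-0.4, 0.2, -11], "roll": 0}, {"grip": 2, "slide": [-0.4, 0.2, -11], "roll": 0}], squeeze=40)

```text
time: 5.4
eef_pos: [0.4369, 0.3394, 0.0731]
eef_rot: [[0.002, -0.209, 0.978], [0.001, 0.978, 0.209], [-1.0, 0.001, 0.002]]
force: [0.3, 0.3, -0.4]
finger_gap: 0.0279
```

```bash
python3 - <<'E'
from h import *
w=grab_frame("wrist"); save("w3.png",w["frame"][100:480,100:540]); s=r.sense(); print(s["eef_pos"],s["finger_gap"],s["force"],s["time"])
E
```

```text
[0.43676835 0.33935686 0.07290827] 0.020778279119986334 [ 0.80760055 -0.20690333 -0.34030441] 5.45
```

View pics/w3.png

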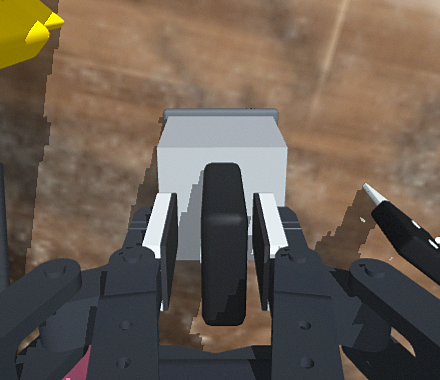

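The pads' middle is at column 215 and the gauge's middle at 225, so it is about 2–3 mm off toward tool +y. I shift to suit and close gently.

send_rows(rows=[{"grip": 2.1, "slide": [-0.05, 0.22, 0], "roll": 0}, {"grip": 2.0, "slide": [-0.05, 0.22, 0], "roll": 0}, {"grip": 1.6, "slide": [-0.05, 0.22, 0], "roll": 0}, {"grip": 1.2, "slide": [-0.05, 0.22, 0], "roll": 0}, {"grip": 1.0, "slide": [-0.05, 0.22, 0], "roll": 0}, {"grip": 1.0, "slide": [-0.05, 0.22, 0], "roll": 0}], squeeze=25)

```text
time: 6.05
eef_pos: [0.4362, 0.3416, 0.073]
eef_rot: [[0.001, -0.209, 0.978], [0.001, 0.978, 0.209], [-1.0, 0.001, 0.001]]
force: [-0.4, -1.0, 3.6]
finger_gap: 0.0139
```

```bash
python3 - <<'E'
from h import *
w=grab_frame("wrist"); save("w4.png",w["frame"][100:480,100:540]); s=r.sense(); print(s["eef_pos"],s["finger_gap"],s["force"],s["moment"],s["time"])
E
```

```text
[0.43626196 0.34160319 0.07299818] 0.013904847266414739 [-1.18519682 -0.96416666  3.20286721] [ 0.03283207  0.22273311 -0.03815624] 6.1
```

send_rows(rows=[{"grip": 1.0, "slide": [0, 0, 1], "roll": 0}, {"grip": 1.0, "slide": [0, 0, 4], "roll": 0}, {"grip": 1.0, "slide": [0, 0, 7], "roll": 0}, {"grip": 1.0, "slide": [2, -4, 7.5], "roll": -0.03}, {"grip": 1.0, "slide": [4, -7, 7.5], "roll": -0.06}, {"grip": 1.0, "slide": [6, -10, 7.5], "roll": -0.09}, {"grip": 1.0, "slide": [7.7, -13.5, 7.0], "roll": -0.104}, {"grip": 1.0, "slide": [7.7, -13.5, 7.0], "roll": -0.104}], squeeze=40)

```text
time: 6.9
eef_pos: [0.5148, 0.2033, 0.143]
eef_rot: [[0.001, -0.102, 0.995], [-0.0, 0.995, 0.102], [-1.0, -0.0, 0.001]]
force: [0.1, 0.6, 0.5]
finger_gap: 0.0133
```

```bash
python3 - <<'E'
from h import *
w=grab_frame("wrist"); save("w5.png",w["frame"]); s=r.sense(); 
print(s["eef_pos"],s["finger_gap"],s["force"],s["time"]); R=np.array(s["eef_rot"]);print(R.round(3).tolist())
sc=grab_frame("scene"); save("s5.png",cv2.resize(sc["frame"][180:330,270:470],(800,600),interpolation=cv2.INTER_CUBIC))
E
```

```text
[0.51393974 0.20485918 0.14318748] 0.013280933230358338 [ 0.2715323  -0.10880279 -1.06124268] 6.95
[[0.001, -0.103, 0.995], [0.001, 0.995, 0.103], [-1.0, 0.001, 0.001]]
```

View pics/w5.png

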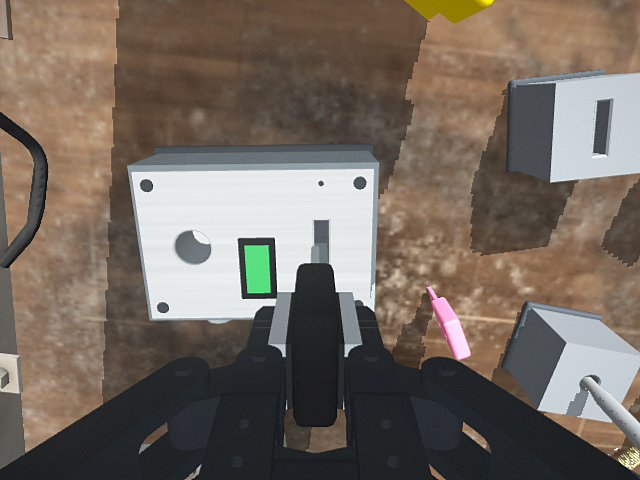

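The wrist view shows the slot near column 321, rows 219–265. The blade, held under the grip, is near column 316 with its tip edge at row ~246. I'll zoom in once, with the scene crop alongside.

```bash
python3 - <<'E'
from h import *
a=cv2.imread("pics/w5.png")[205:280,280:355]; a=cv2.resize(a,(400,400),interpolation=cv2.INTER_CUBIC)
b=cv2.resize(cv2.imread("pics/s5.png"),(400,400)); b=cv2.imread("pics/s5.png")[100:500,200:600]
cv2.imwrite("pics/z5.png",np.hstack([a,b]))
w=grab_frame("wrist"); s=r.sense(); R=np.array(s["eef_rot"]);p=np.array(s["eef_pos"])
# predicted blade tip corners, gauge x along tool z; offset dx
for dx in (0,.002): print(dx,[proj(w,p+R@np.array([.063,y,z+dx])).round(1).tolist() for y in(-.002,.002) for z in (-.012,.012)])
E
```

```text
0 [[310.5, 240.3], [310.6, 286.3], [318.9, 240.3], [318.7, 286.3]]
0.002 [[310.5, 244.2], [310.6, 290.0], [318.9, 244.3], [318.7, 290.0]]
```

View pics/z5.png

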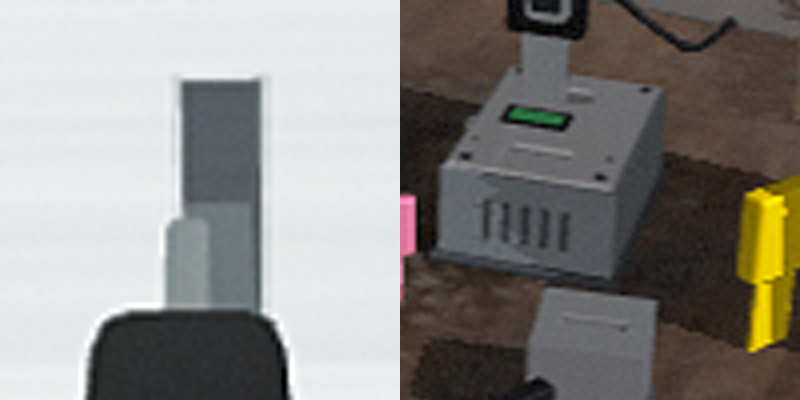

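```bash
python3 - <<'E'
from h import *
w=grab_frame("wrist"); s=r.sense(); R=np.array(s["eef_rot"]);p=np.array(s["eef_pos"]); print(p,s["time"])
gx=R[:,2]
S=atz(w,(321.4,219.6),.056)+.015*gx; B=atz(w,(315.05,245.9),p[2]-.063)+.012*gx
print("slot",S,"blade",B,"delta",S-B, "delta in tool",R.T@(S-B))
print("w/ hole", [atz(w,q,.056).round(4).tolist() for q in ((193.5,247),)])
E
```

```text
[0.51291064 0.20710628 0.14330181] 7.1
slot [0.51228585 0.21096339 0.05602065] blade [0.51570226 0.20795773 0.08031833] delta [-0.00341641  0.00300566 -0.02429768] delta in tool [ 0.0242964   0.00333201 -0.00310901]
w/ hole [[0.5201, 0.1425, 0.056]]
```

The arm was still settling at that picture, so I refer the offset to the pose at that moment. I move there, go lower and let it settle before looking again.

send_rows(rows=[{"grip": 1.0, "slide": [-0.15, -0.1, -0.8], "roll": 0}, {"grip": 1.0, "slide": [-0.15, -0.1, -1.6], "roll": 0}, {"grip": 1.0, "slide": [-0.15, -0.1, -1.6], "roll": 0}, {"grip": 1.0, "slide": [-0.15, -0.1, -1.6], "roll": 0}, {"grip": 1.0, "slide": [-0.15, -0.1, -1.6], "roll": 0}])

```text
time: 7.6
eef_pos: [0.5115, 0.2063, 0.1274]
eef_rot: [[0.001, -0.107, 0.994], [0.001, 0.994, 0.107], [-1.0, 0.001, 0.002]]
force: [0.6, 0.1, -1.3]
finger_gap: 0.0133
```

```bash
python3 - <<'E'
from h import *
s=r.sense(); w=grab_frame("wrist"); save("w6.png",w["frame"]); print(s["eef_pos"],s["time"],r.sense()["eef_pos"])
a=w["frame"][195:285,270:370]; save("z6.png",cv2.resize(a,(600,540),interpolation=cv2.INTER_CUBIC))
R=np.array(s["eef_rot"]);p=np.array(s["eef_pos"])
print([proj(w,p+R@np.array([.063,y,z])).round(1).tolist() for y in(-.002,.002) for z in (-.012,.012)])
E
```

```text
[0.51146958 0.20630608 0.12743652] 7.6 [0.5115376  0.20623027 0.12749431]
[[309.0, 240.7], [309.1, 286.7], [317.4, 240.7], [317.2, 286.7]]
```

View pics/z6.png

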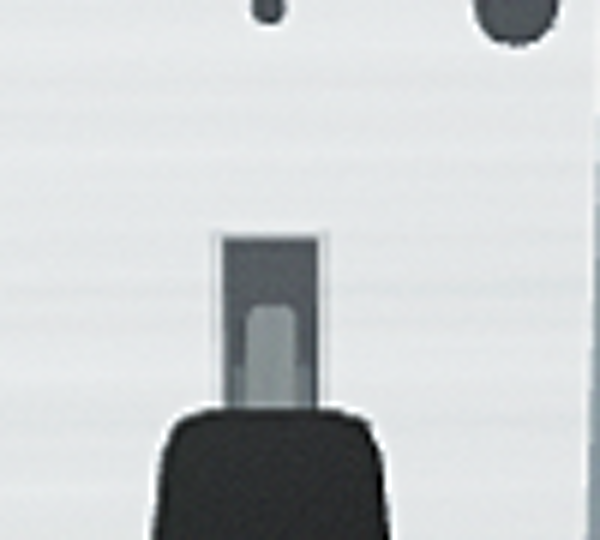

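Sideways, the blade (cols 246–297) is centred in the slot (222–319) to within about 0.1 mm. I still need to check it along the slot.

```bash
python3 - <<'E'
from h import *
w=grab_frame("wrist"); s=r.sense(); R=np.array(s["eef_rot"]);p=np.array(s["eef_pos"]); print(p,s["force"],s["time"])
gx=R[:,2]
for tip in (.061,.063,.065):
  S=atz(w,(315.1,234.5),.056)+.015*gx; B=atz(w,(315.2,245.8),p[2]-tip)+.012*gx
  print(tip,"delta",(S-B).round(4), "tool",(R.T@(S-B)).round(4))
E
```

```text
[0.51152457 0.20619915 0.12747774] [ 0.07275876 -0.32084108 -0.92526907] 7.7
0.061 delta [ 0.0008  0.     -0.0105] tool [ 0.0105 -0.0001  0.0008]
0.063 delta [ 0.0001 -0.     -0.0085] tool [ 0.0085 -0.0001  0.0001]
0.065 delta [-0.0006 -0.0001 -0.0065] tool [ 0.0065 -0.0001 -0.0006]
```

It is aligned, so I push it down.

send_rows(rows=[{"grip": 1.0, "slide": [0, 0, -0.7], "roll": 0}, {"grip": 1.0, "slide": [0, 0, -1.4], "roll": 0}, {"grip": 1.0, "slide": [0, 0, -2.2], "roll": 0}, {"grip": 1.0, "slide": [0, 0, -3.0], "roll": 0}, {"grip": 1.0, "slide": [0, 0, -3.8], "roll": 0}, {"grip": 1.0, "slide": [0, 0, -4.4], "roll": 0}, {"grip": 1.0, "slide": [0, 0, -4.7], "roll": 0}, {"grip": 1.0, "slide": [0, 0, -4.8], "roll": 0}])

```text
time: 8.5
eef_pos: [0.5115, 0.2062, 0.0792]
eef_rot: [[0.001, -0.107, 0.994], [0.001, 0.994, 0.107], [-1.0, 0.001, 0.001]]
force: [-0.3, -0.3, -0.0]
finger_gap: 0.0134
```

send_rows(rows=[{"grip": 1.0, "slide": [0, 0, -0.1], "roll": 0}, {"grip": 1.0, "slide": [0, 0, -0.1], "roll": 0}])

```text
time: 8.7
eef_pos: [0.5116, 0.2062, 0.079]
eef_rot: [[0.002, -0.107, 0.994], [0.001, 0.994, 0.107], [-1.0, 0.001, 0.002]]
force: [-4.7, -0.9, 8.4]
finger_gap: 0.0132
```

It is home: 8 N of contact at TCP z 0.079, which puts the shoulder at 0.056. I release and go up over the punch.

send_rows(rows=[{"grip": 4, "slide": [0, 0, 0.05], "roll": 0}, {"grip": 5, "slide": [0, 0, 0.05], "roll": 0}, {"grip": 5, "slide": [0, 0, 0.05], "roll": 0}, {"grip": 5, "slide": [0, 0, 0.1], "roll": 0}, {"grip": 5, "slide": [0, 0, 3], "roll": 0}, {"grip": 5, "slide": [0, 0, 8], "roll": 0}, {"grip": 5, "slide": [0, 0, 13], "roll": 0}, {"grip": 5, "slide": [0, 0, 17], "roll": 0}])

```text
time: 9.5
eef_pos: [0.5115, 0.2062, 0.2518]
eef_rot: [[0.004, -0.107, 0.994], [0.002, 0.994, 0.107], [-1.0, 0.001, 0.004]]
force: [1.8, 0.1, -0.5]
finger_gap: 0.0502
```

send_rows(rows=[{"grip": 6, "slide": [2, 4.5, 0], "roll": 0}, {"grip": 7, "slide": [4, 9, 0], "roll": 0}, {"grip": 7, "slide": [6, 13.5, 0], "roll": 0}, {"grip": 7, "slide": [7.5, 17.4, 0], "roll": 0}, {"grip": 7, "slide": [7.5, 17.4, 0], "roll": 0}, {"grip": 7, "slide": [7.5, 17.4, 0], "roll": 0}, {"grip": 7, "slide": [7.5, 17.4, 0], "roll": 0}])

```text
time: 10.2
eef_pos: [0.5863, 0.3794, 0.252]
eef_rot: [[0.004, -0.107, 0.994], [0.001, 0.994, 0.107], [-1.0, 0.001, 0.004]]
force: [-0.4, 0.2, -0.8]
finger_gap: 0.0702
```

```bash
python3 - <<'E'
from h import *
s=r.sense(); w=grab_frame("wrist"); save("w7.png",w["frame"]); print(s["eef_pos"],s["time"],r.sense()["eef_pos"])
for z in (.05,.164): print(proj(w,(.587,.3805,z)))
E
```

```text
[0.58633941 0.3794415  0.2520215 ] 10.2 [0.58634096 0.37922156 0.25233402]
[314.96555984 198.37835172]
[314.98159926 247.50173526]
```

View pics/w7.png

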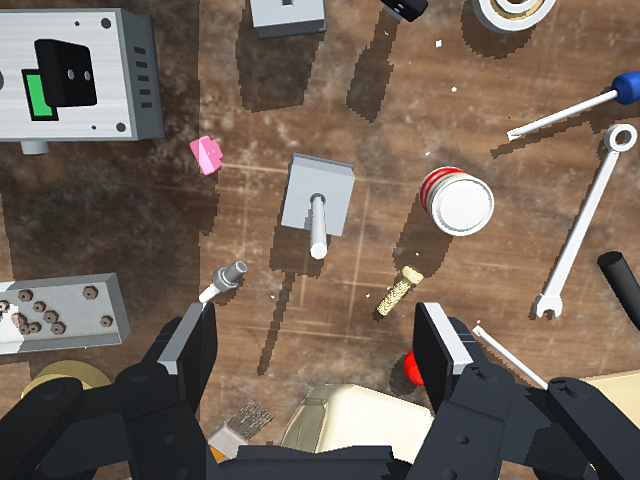

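The gauge stands upright in the slot (upper left). The punch top is at (318,249) and its base at (317,200), about 3 px right of the prediction. The cream canister needs a quick clearance check before I descend.

```bash
python3 - <<'E'
from h import *
w=grab_frame("wrist"); s=grab_frame("side")
print("punch top",atz(w,(318,249),.164),"base",atz(w,(317.3,200),.05), "tcp",r.sense()["eef_pos"])
for z in (0,.1,.2): print("canister side px",z,atz(s,(200,270),z).round(3),atz(s,(170,195),z).round(3),"wrist",atz(w,(330,388),z).round(3))
E
```

```text
punch top [0.58784243 0.38202391 0.164     ] base [0.58827147 0.38231058 0.05      ] tcp [0.58642809 0.37921939 0.25258212]
canister side px 0 [0.794 0.34  0.   ] [0.994 0.042 0.   ] wrist [0.802 0.42  0.   ]
canister side px 0.1 [0.733 0.464 0.1  ] [0.903 0.211 0.1  ] wrist [0.726 0.407 0.1  ]
canister side px 0.2 [0.673 0.588 0.2  ] [0.812 0.381 0.2  ] wrist [0.649 0.395 0.2  ]
```

send_rows(rows=[{"grip": 6, "slide": [0.15, 0.28, 0], "roll": 0}, {"grip": 6, "slide": [0.15, 0.28, -4], "roll": 0}, {"grip": 6, "slide": [0.15, 0.28, -8], "roll": 0}, {"grip": 6, "slide": [0.15, 0.28, -12], "roll": 0}, {"grip": 5, "slide": [0.15, 0.28, -14], "roll": 0}, {"grip": 3, "slide": [0.15, 0.28, -14], "roll": 0}, {"grip": 2, "slide": [0.15, 0.28, -14], "roll": 0}, {"grip": 1.6, "slide": [0.15, 0.28, -14], "roll": 0}], squeeze=25)

```text
time: 11.15
eef_pos: [0.5888, 0.3823, 0.1145]
eef_rot: [[0.007, -0.106, 0.994], [0.003, 0.994, 0.106], [-1.0, 0.002, 0.007]]
force: [-0.2, 0.2, 0.3]
finger_gap: 0.016
```

send_rows(rows=[{"grip": 1.2, "slide": [0, 0, 0], "roll": 0}, {"grip": 0.8, "slide": [0, 0, 0], "roll": 0}, {"grip": 0.5, "slide": [0, 0, 0], "roll": 0}, {"grip": 0.5, "slide": [0, 0, 0], "roll": 0}, {"grip": 0.5, "slide": [0, 0, 0], "roll": 0}], squeeze=25)

```text
time: 11.65
eef_pos: [0.5895, 0.3826, 0.1162]
eef_rot: [[0.009, -0.106, 0.994], [0.004, 0.994, 0.106], [-1.0, 0.003, 0.01]]
force: [-0.2, -0.2, 8.1]
finger_gap: 0.0092
```

The punch is gripped (gap 9.2 mm). I lift it and carry it over the hole at about (0.521, 0.137).

send_rows(rows=[{"grip": 0.5, "slide": [0, 0, 2], "roll": 0}, {"grip": 0.5, "slide": [0, 0, 6], "roll": 0}, {"grip": 0.5, "slide": [0, 0, 11], "roll": 0}, {"grip": 0.5, "slide": [-1.5, -5, 11], "roll": 0}, {"grip": 0.5, "slide": [-3, -10, 11], "roll": 0}, {"grip": 0.5, "slide": [-4.5, -15, 11], "roll": 0}, {"grip": 0.5, "slide": [-6, -20, 11], "roll": 0}, {"grip": 0.5, "slide": [-6.75, -24.5, 11], "roll": 0}], squeeze=60)

```text
time: 12.45
eef_pos: [0.5217, 0.1404, 0.2268]
eef_rot: [[0.01, -0.106, 0.994], [0.004, 0.994, 0.106], [-1.0, 0.003, 0.011]]
force: [1.3, -1.4, -1.6]
finger_gap: 0.0088
```

send_rows(rows=[{"grip": 0.5, "slide": [0, 0, -2], "roll": 0}, {"grip": 0.5, "slide": [0, 0, -4], "roll": 0}, {"grip": 0.5, "slide": [0, 0, -4], "roll": 0}, {"grip": 0.5, "slide": [0, 0, -4], "roll": 0}, {"grip": 0.5, "slide": [0, 0, -4], "roll": 0}])

```text
time: 12.95
eef_pos: [0.5222, 0.1408, 0.1879]
eef_rot: [[0.012, -0.107, 0.994], [0.004, 0.994, 0.107], [-1.0, 0.003, 0.012]]
force: [-0.6, -0.0, -0.4]
finger_gap: 0.0086
```

```bash
python3 - <<'E'
from h import *
s=r.sense(); w=grab_frame("wrist"); save("w8.png",w["frame"]); print(s["eef_pos"],s["time"],r.sense()["eef_pos"],s["finger_gap"])
sc=grab_frame("scene")
save("z8.png",np.hstack([cv2.resize(w["frame"][150:350,220:420],(400,400),interpolation=cv2.INTER_CUBIC),cv2.resize(sc["frame"][165:275,300:410],(400,400),interpolation=cv2.INTER_CUBIC)]))
E
```

```text
[0.52217085 0.14081911 0.18788278] 12.95 [0.52216198 0.14081816 0.18777901] 0.00859549236958339
```

View pics/z8.png

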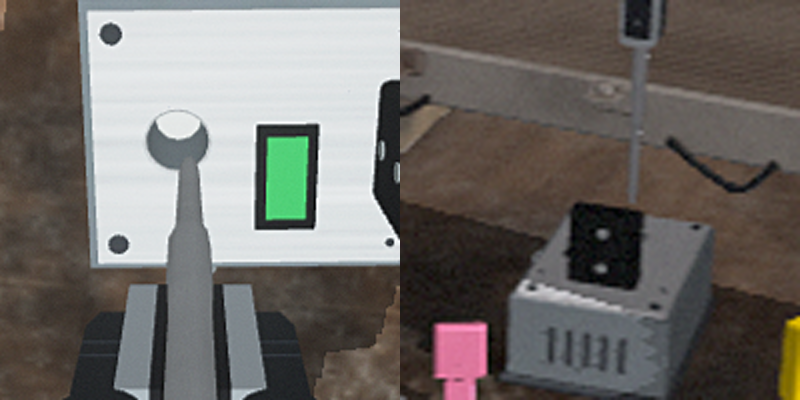

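The gauge sits home. The punch tip is at about (315,228) and the hole's centre at (309,220.5) in the wrist picture. Next, the remaining offset.

```bash
python3 - <<'E'
from h import *
w=grab_frame("wrist"); s=r.sense(); R=np.array(s["eef_rot"]);p=np.array(s["eef_pos"]); print(p)
im=cv2.cvtColor(w["frame"],cv2.COLOR_RGB2GRAY)
for row in (232,238,244,250,258): print(row,im[row,300:332].tolist())
H=atz(w,(309,220.5),.056); print("hole",H)
for rad in (.003,.005):
  T=atz(w,(315,227.5),p[2]-.110)+rad*R[:,2]; print(rad,T,"delta",H-T)
E
```

```text
[0.52201442 0.14078012 0.18748542]
232 [134, 98, 100, 108, 107, 111, 109, 112, 113, 112, 106, 121, 124, 124, 124, 125, 124, 116, 145, 225, 229, 227, 231, 230, 231, 231, 231, 231, 232, 231, 230, 231]
238 [223, 225, 224, 223, 223, 224, 222, 224, 235, 152, 111, 118, 121, 122, 125, 124, 123, 118, 109, 128, 229, 229, 222, 221, 225, 224, 224, 224, 223, 223, 226, 222]
244 [228, 230, 230, 229, 230, 231, 231, 237, 219, 116, 108, 122, 122, 123, 123, 121, 121, 121, 113, 100, 200, 236, 233, 231, 231, 231, 230, 231, 231, 231, 231, 231]
250 [231, 230, 230, 230, 231, 230, 232, 243, 165, 107, 109, 119, 120, 121, 125, 120, 123, 117, 114, 107, 132, 236, 236, 232, 232, 231, 231, 231, 230, 231, 232, 231]
258 [225, 228, 225, 225, 225, 228, 232, 218, 121, 106, 116, 116, 116, 117, 119, 116, 121, 120, 121, 113, 101, 197, 231, 229, 225, 226, 226, 225, 227, 226, 225, 225]
hole [0.52183644 0.13821032 0.056     ]
0.003 [0.5222089  0.14203576 0.07752036] delta [-0.00037247 -0.00382544 -0.02152036]
0.005 [0.52419731 0.14224959 0.07754366] delta [-0.00236087 -0.00403927 -0.02154366]
```

send_rows(rows=[{"grip": 0.5, "slide": [0, -0.39, 0], "roll": 0}, {"grip": 0.5, "slide": [0, -0.39, -0.5], "roll": 0}, {"grip": 0.5, "slide": [0, -0.39, -1.5], "roll": 0}, {"grip": 0.5, "slide": [0, -0.39, -2.5], "roll": 0}, {"grip": 0.5, "slide": [0, -0.39, -3.5], "roll": 0}, {"grip": 0.5, "slide": [0, -0.39, -4.4], "roll": 0}, {"grip": 0.5, "slide": [0, -0.39, -4.4], "roll": 0}])

```text
time: 13.8
eef_pos: [0.5213, 0.1368, 0.142]
eef_rot: [[0.009, -0.107, 0.994], [0.004, 0.994, 0.107], [-1.0, 0.003, 0.009]]
force: [-0.0, -0.5, -0.4]
finger_gap: 0.0083
```

```bash
python3 - <<'E'
from h import *
s=r.sense(); w=grab_frame("wrist"); print(s["eef_pos"],s["time"],s["force"])
sc=grab_frame("scene")
save("z9.png",np.hstack([cv2.resize(w["frame"][150:350,220:420],(400,400),interpolation=cv2.INTER_CUBIC),cv2.resize(sc["frame"][165:275,300:410],(400,400),interpolation=cv2.INTER_CUBIC)]))
E
```

```text
[0.5212874  0.13680492 0.14199817] 13.8 [-0.02767985 -0.4830274  -0.35313616]
```

View pics/z9.png

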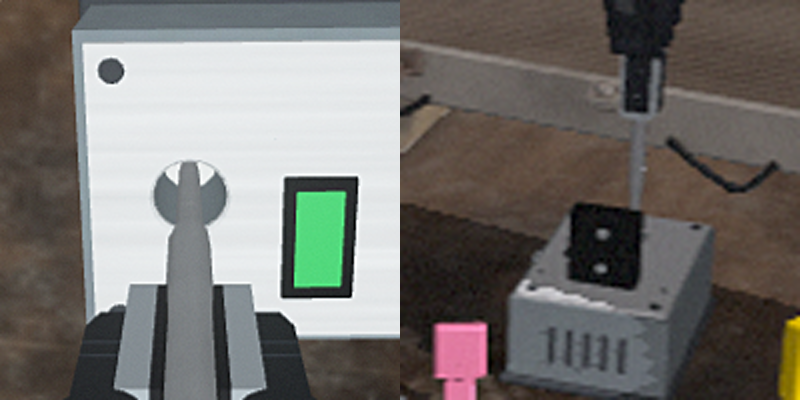

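The punch is inside the hole, about 2 mm toward +x, and touching nothing. I nudge it back and press in small steps.

send_rows(rows=[{"grip": 0.5, "slide": [-0.15, 0, 0], "roll": 0}, {"grip": 0.5, "slide": [-0.15, 0, -0.3], "roll": 0}, {"grip": 0.5, "slide": [-0.15, 0, -0.6], "roll": 0}, {"grip": 0.5, "slide": [-0.15, 0, -0.8], "roll": 0}, {"grip": 0.5, "slide": [-0.15, 0, -1.0], "roll": 0}, {"grip": 0.5, "slide": [-0.15, 0, -1.0], "roll": 0}, {"grip": 0.5, "slide": [-0.15, 0, -1.0], "roll": 0}], squeeze=80)

```text
time: 14.6
eef_pos: [0.5206, 0.1369, 0.1335]
eef_rot: [[0.011, -0.107, 0.994], [0.004, 0.994, 0.107], [-1.0, 0.003, 0.012]]
force: [-0.2, 0.7, 2.5]
finger_gap: 0.0076
```

send_rows(rows=[{"grip": 0.5, "slide": [0, 0, -0.1], "roll": 0}, {"grip": 0.5, "slide": [0, 0, -0.2], "roll": 0}, {"grip": 0.5, "slide": [0, 0, -0.2], "roll": 0}, {"grip": 0.5, "slide": [0, 0, -0.2], "roll": 0}])

```text
time: 15.0
eef_pos: [0.5206, 0.1369, 0.1315]
eef_rot: [[0.011, -0.107, 0.994], [0.004, 0.994, 0.107], [-1.0, 0.003, 0.012]]
force: [-0.1, -1.1, 3.6]
finger_gap: 0.0078
```

send_rows(rows=[{"grip": 0.5, "slide": [0, 0, -0.1], "roll": 0}, {"grip": 0.5, "slide": [0, 0, -0.2], "roll": 0}, {"grip": 0.5, "slide": [0, 0, -0.3], "roll": 0}, {"grip": 0.5, "slide": [0, 0, -0.3], "roll": 0}])

```text
time: 15.4
eef_pos: [0.5215, 0.137, 0.1299]
eef_rot: [[0.014, -0.107, 0.994], [0.005, 0.994, 0.107], [-1.0, 0.003, 0.015]]
force: [-2.4, -0.3, 22.2]
finger_gap: 0.0077
```

```bash
python3 - <<'E'
from h import *
for i in range(5):
    grab_frame("wrist"); s=r.sense(); print(s["eef_pos"].round(4) if hasattr(s["eef_pos"],"round") else s["eef_pos"],np.round(s["force"],1),round(s["finger_gap"],4),s["time"])
E
```

```text
[0.5215 0.137  0.1299] [-3.6 -0.2 21.8] 0.0078 15.45
[0.5215 0.137  0.1299] [-2.4 -0.7 22. ] 0.0081 15.5
[0.5215 0.137  0.13  ] [-3.7  0.3 22.4] 0.0079 15.55
[0.5215 0.137  0.1299] [-2.5 -0.5 21.9] 0.0081 15.6
[0.5215 0.137  0.1299] [-3.3 -0.3 22.1] 0.008 15.65
```

The button is on its stop: a steady 22 N with TCP z at 0.130, exactly the predicted bottom. I hand in.

```bash
python3 - <<'E'
from h import *
print(r.job_done()); s=r.sense(); print(np.round(s["eef_pos"],4),np.round(s["force"],1),s["finger_gap"],s["time"])
E
```

```text
the job is handed in; nothing more can be done
None
the job is handed in; nothing more can be done
```

I seated the large black gauge in the tester's slot and let go. Then I took the punch and pressed the button onto its stop, and handed the job in at about 15.7 s still holding it. No verdict is reported.

**Last checks:**
- **Gauge:** it met the plate with 8 N at TCP height 0.079 m, which puts the shoulder at 0.056 m. Pictures after I let go, up to when the punch was in the hole, show it upright and seated. I took none after pressing.
- **Button:** the push on the tool held at 22 N with the TCP at 0.130 m, the height I had worked out for the button fully down. I had no direct reading of the button's travel.
- **Grip:** the fingers held the punch at 80 N, about 5 cm above the tester.
- **Bystanders:** I saw no contact with the bearing, spark plug or tin, but did not measure them again at the end.

**What disagreed:**
- My first positions from two wrist views differed by 4–6 mm. At least some of that came from pictures taken while the arm was still settling, so I corrected by looking again from close by.
- The tool had tilted about 0.015 rad by the end.
- The measured finger opening on the 10 mm punch was only 8 mm.
- I viewed 12 pictures, two over the budget of 10.

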